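Send a vial carrier round the lane bend to the scanner

TASK

Draw the lane stop fully out by its red knob, then slide the blue vial carrier along its lane, round the bend and under the scanner bridge until its nose rests against the end stop. Keep the carrier flat on the lane all the way (do not lift it over the rails), and leave the other things on the bench where they are.

Things in the scene. Friction and masses are not known exactly. Their poses are not given: they have to be found in the camera images.
- track: Grey lane module, fixed. Origin on the bench top, z up. Lane floor 20 mm above the bench; lane 46 mm wide between round steel guide bars 8 mm thick, tops 13 mm above the floor. Lane centreline in this frame (mm): entry straight along +x at y = 65, from x = -118 to 15; quarter circle, radius 65, about (15, 0), turning right; exit straight along -y at x = 80, from y = 0 to the end stop at y = -95
- bend_centre (a point): Centre of the bend's quarter circle, at lane floor height: (15, 0) mm in the track frame. Lane side of the inner bar at radius 42, of the outer bar at 88 mm
- bridge (a point): Middle of the underside of the white scanner bridge, 47 mm above the lane floor, at (80, -76) mm in the track frame. The bridge is 24 mm deep along the lane, 88 mm across it, its top 64 mm above the floor; its posts stand outside the bars, 32 to 41 mm either side of the centreline
- guide_block (a point): Top centre of the aluminium block that guides the lane stop, left of the entry straight at (-3, 107) mm in the track frame: 24 mm in x, 18 mm in y, top 28 mm above the lane floor
- lane_stop (a joint): How far the lane stop is drawn out, m: 0 = fully in, blade across the lane; 0.040 = fully out, against the end of its travel, lane clear. Slides along the track's +y (out to the left of the entry) with about 1.5 N of friction and stays where left. Steel blade 10 mm wide, centred on x = -3 mm in the track frame, 15.5 to 21.5 mm above the lane floor, passing over the bars
- stop_knob (a point): Top centre of the lane stop's upright red knob, 71.5 mm above the bench; round, 16 mm in diameter over its upper 21 mm, 12 mm in the 9 mm below. Moves with the stop; with the stop in, it is 71 mm left of the entry centreline
- carrier: Blue vial carrier 66 mm long (its x), 40 wide, 26 high, vertical sides, half-round ends of radius 20, 0.15 to 0.3 kg; origin at the centre of its underside. Three capped vials fixed along it stick out 14 mm on top (40 mm overall). Stands on the lane floor in the entry straight behind the stop, x along the lane; smooth plastic, friction about 0.3 on all it touches; 3 mm of play to each bar
- home (a point): Where the carrier's origin is when its nose touches the end stop (rubber-faced, 22 mm high above the lane floor): on the lane floor at (80, -62) mm in the track frame. The carrier then lies along the track's y axis with 35 mm of its rear out from under the bridge
- vial_tray: Pale shallow tray 100 x 150 x 22 mm with two small amber vials standing in it; origin at the centre of its underside. Leave alone
- bottle_amber: Amber glass bottle with a black cap, 60 mm across, 120 mm high; origin at the centre of its underside. Leave alone
- beaker: Small clear beaker, 50 mm across, 68 mm high; origin at the centre of its underside. Leave alone
- timer: White bench timer lying flat, 58 x 66 x 18 mm; origin at the centre of its underside. Leave alone
- petri: Petri dish, 62 mm across, 16 mm high; origin at the centre of its underside. Leave alone
Not all that is in view belongs to the job. Of the things shaped like the carrier, the blue one is meant.

How it is judged:
On the way, in this order (a step that is already met when the one before it is completed fails the run):
1. the lane stop is drawn out (at least 33 mm of its 40) (value of joint lane_stop above 0.033 m), for 0.2 s.
2. the carrier has come round the bend into the exit lane, flat in the lane (x of carrier in the frame of track between 0.074 and 0.086 m and y of carrier in the frame of track below -0.03 m and z of carrier in the frame of track below 0.026 m).
At the end, for the whole second after the job is handed in: The lane stop is still drawn out (over 33 mm); the carrier's origin is within 6 mm of home, nose to the end stop under the bridge, along the exit lane (within 0.25 rad, all that the play between the bars allows), flat (0.08 rad) and at rest (value of joint lane_stop above 0.033 m and distance between carrier and home below 0.006 m and angle between the x axis of carrier and the y axis of track, either way round below 0.25 rad and angle between carrier's own z axis and vertical below 0.08 rad and linear speed of carrier below 0.01 m/s); the robot touches nothing.
It fails at once if the carrier is lifted more than 8 mm off the lane floor (z of carrier in the frame of track above 0.028 m).
It fails at once if the carrier is tipped by more than 0.3 rad (angle between carrier's own z axis and vertical above 0.3 rad).
It fails at once if another thing on the bench is moved by more than 30 mm (distance of any of vial_tray, bottle_amber, beaker, timer, petri from where it was at the start of the episode above 0.03 m).
It also fails if it takes over 58 s, if anything falls off the work surface, if the arm or the gripper's body presses on something with over 40 N, if the wrist force passes 120 N, or if a joint passes its speed limit or range.

ROBOT

A 6-joint arm with a two-finger parallel gripper is mounted at the origin on a cart in front of the work surface, level with it; the furniture and walls round the work are solid. World frame = base frame: x ahead of the robot, y to its left, z up, the work surface at z = 0. Lengths are in m, angles in rad, forces in N, time in s.
With the tool pointing down it reaches from about 0.225 to 0.875 m from the base axis. Payload 3.4 kg.
Tool frame: the origin (TCP) lies at the very end of the fingers, on their centre line; the grasp point (between the pads) lies 19 mm behind it; z points along the fingers, y is the line along which they close (so a half turn about z gives the same grasp; the last joint's range is limited). The gripper opens to 85 mm and grips with 20 to 120 N. Pads are 22 mm wide; open, the fingers measure 114 mm over their backs; the gripper's body (76 mm by 85 mm) begins 54 mm behind the grasp point. The pads swing forward as they close: fully open they stand 13 mm farther back than shut.
Start: joints at [1.103, 0.276, 1.505, -0, 1.361, -0.121], TCP at [0.195, 0.541, 0.231] pointing down, gripper open.
Joint ranges: [-2.89, 2.89], [-0.75, 2.08], [0.22, 2.7], [-1.18, 4.32], [0.11, 2.71], [-2.7, 2.7]. Speed limits (rad/s): [2.57, 2.57, 3.14, 3.14, 3.14, 3.14].

INTERFACE

Orientations are given as a unit quaternion [w, x, y, z].
In Python, from rig import manip, eyes gives the robot as it stands.
- The arm moves only by the tool servo_tool, never from a script. Its argument "series" is text: rows parted by semicolons, each of 7 numbers parted by spaces: the shift along the tool's x, y, z in m, then the turn, a rotation vector about the tool's x, y, z in degrees, then the closure, from 0 (fully open) to 1 (shut). In form: dx dy dz ax ay az fingers; .... A call has 1 to 5 rows; each row is the pose to reach, as a shift and turn from the pose commanded when the call began, along the tool's axes at that moment; what a row does not reach only later rows make up. A row lasts 1/10 s, in which the tool goes at most 50 mm and 8.59 degrees, less where a joint would pass 70% of its speed; a pose out of reach is approached as far as the arm can. A call with a gripper value outside its range is refused whole. The fingers move at their own pace and stop on an object; "squeeze" is the grip in N (left out, the last holds). Time passes only in rows, so rows that repeat a pose let the fingers close. It gives the time, the measured TCP pose, the force, the opening and the grip force at its end, in the units of the state.
- manip.get_state(): the state, without advancing time (a new reading comes with each control period).
- eyes.get_image(name): name is "scene" or "top"; returns the picture (400x640x3 uint8, red, green, blue); there is no depth.
- eyes.camera_info(name): a dict with "fx", "fy", "cx", "cy" (pixels), "dist" ([k1, k2, p1, p2, k3] as OpenCV has them; the pictures are not rectified), "eye" and "orientation" of the camera in the world. Camera axes: x right, y down, z forward; pixel columns grow to the right and rows downward; lengths in m; the calibration is good to about 2 mm. A picture is of the moment at which its call begins. camera_info takes no time and is no camera call.
- manip.sign_off(): hands the job in; it is judged then, once.
The state is a dict: "clock": time; "qpos": joint angles; "qd": joint speeds; "effort": joint torques, N m; "position": TCP position; "ee_rot": TCP orientation; "contact_force": force on the tool from outside, world axes, zero at the start; "moment": the same for the moment, N m; "width": finger opening in m; "gripper_force": force on a finger pad.
Only numpy, scipy, OpenCV 4.12 (cv2) and the standard library are available. Lean on these libraries where they do the work, as an engineer would, in place of code of your own. Each camera call takes 0.05 s, during which the arm holds its last target. There are 200 camera calls.

## Working session

There is one attempt and no reset: what is moved stays moved. The work goes in short steps, Python scripts to look and compute and a tool call to move; the robot and the scene stay as the last step left them, time stands still between calls to the robot, and variables do not carry over. Pictures are saved under pics/ and viewed, at most 10 in all, crops included, and the job is handed in when it is done.

Besides the shell and the picture viewer there is one more tool, called after "Emit:" by a JSON object that holds its "fn" and its "kwargs", one argument or row to a line. servo_tool: Moves the arm, as the interface text tells. Its arguments: {"type":"object","properties":{"series":{"type":"string"},"squeeze":{"type":"number"}},"required":["series"]}

```bash
mkdir -p pics
python3 - <<'E'
from rig import manip, eyes
import cv2
for n in("scene","top"):
    cv2.imwrite(f"pics/{n}0.png",eyes.get_image(n)[:,:,::-1]); print(eyes.camera_info(n))
print(manip.get_state())
E
```

```text
{'fx': 383.85577466747685, 'fy': 383.85577466747685, 'cx': 326.96221768036895, 'cy': 193.16314580899916, 'dist': array([0.02060571, 0.        , 0.        , 0.        , 0.        ]), 'eye': array([-0.0853995 ,  0.85829522,  0.68372718]), 'orientation': array([ 0.16731267, -0.29146347,  0.83090713, -0.44345108])}
{'fx': 453.3074610128884, 'fy': 453.3074610128884, 'cx': 323.68675540892644, 'cy': 198.3492397142591, 'dist': array([0.01724024, 0.        , 0.        , 0.        , 0.        ]), 'eye': array([0.34704663, 0.16299043, 1.29384502]), 'orientation': array([-0.04312193,  0.71100876, -0.70032652,  0.04636601])}
{'clock': 0.1, 'qpos': array([ 1.10297914e+00,  2.76549718e-01,  1.50601359e+00,  2.77737610e-05,
        1.36071082e+00, -1.21014314e-01]), 'qd': array([-4.57792518e-04, -5.70717569e-05, -3.50163480e-03,  1.31905825e-04,
       -6.93179765e-04,  1.39010255e-03]), 'effort': array([ 8.60576547e-04, -4.17697477e+01, -2.46405745e+01, -3.33842800e-04,
        5.71159646e-03,  1.75992886e-05]), 'position': array([0.19522605, 0.5403387 , 0.23051316]), 'ee_rot': array([-2.56960039e-04,  1.72536571e-01,  9.85002754e-01, -8.00619540e-04]), 'contact_force': array([-1.04676841, -0.44218591, -0.30634564]), 'moment': array([0.01326708, 0.01181317, 0.02384552]), 'gripper_force': 0.0, 'width': 0.08536293900241423}
```

View pics/top0.png

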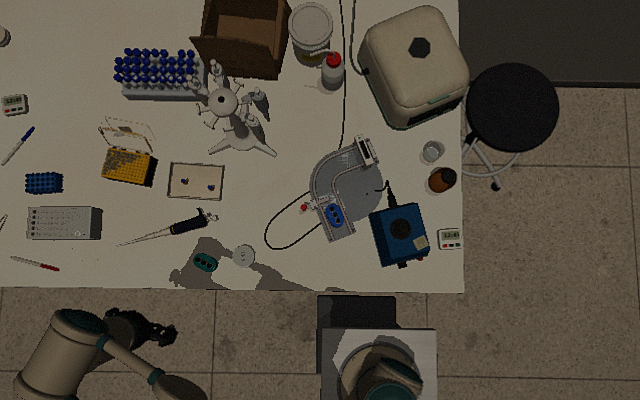

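View pics/scene0.png

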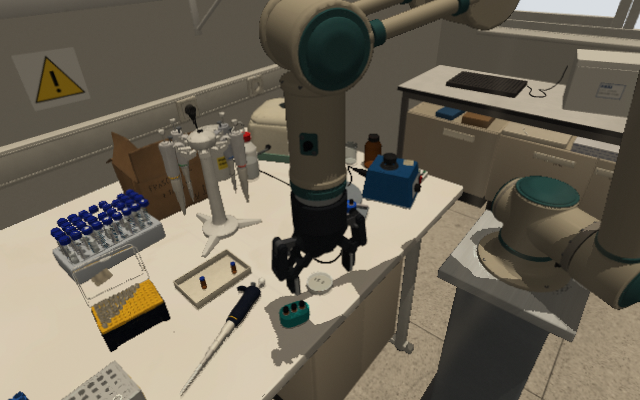

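The top view shows the grey track at about (345,190), and two things shaped like the carrier. One is blue, at (335,215) in the lane behind the red knob (304,208). The other is teal, at (205,262), loose on the bench. The blue one in the lane fits the description, so I'll confirm it in an enlarged crop.

Run:
```python
import cv2
im=cv2.imread("pics/top0.png")[125:250,290:420]
cv2.imwrite("pics/crop1.png",cv2.convertScaleAbs(cv2.resize(im,None,fx=4.8,fy=4.8,interpolation=cv2.INTER_CUBIC),alpha=1.3))
```

```text
(no output)
```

View pics/crop1.png

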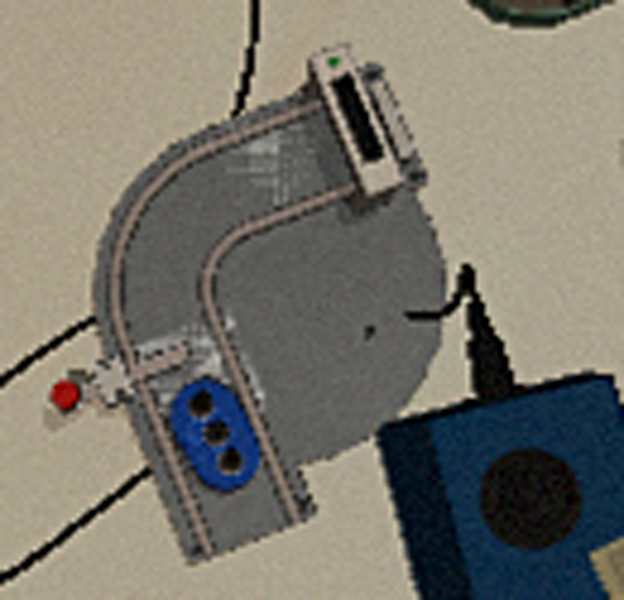

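The crop confirms it: the blue carrier with three dark caps is at crop (216,432), in the lane behind the blade at (165,358). The red knob is at (66,396) and the bridge at (357,120). Next I'll fit the track pose.

```bash
cat > h.py <<'E'
import numpy as np, cv2
from rig import manip, eyes
from scipy.spatial.transform import Rotation as R
from scipy.optimize import least_squares
def q2R(q): return R.from_quat(np.roll(q,-1))
def proj(P,c):
    r=q2R(c["orientation"]).inv()
    return cv2.projectPoints(np.float64(P),r.as_rotvec(),-r.apply(c["eye"]),np.array([[c["fx"],0,c["cx"]],[0,c["fy"],c["cy"]],[0,0,1]]),c["dist"])[0][:,0]
def tw(p,T):  # track mm -> world m
    p=np.atleast_2d(p)/1000.; c,s=np.cos(T[2]),np.sin(T[2])
    return np.c_[T[0]+c*p[:,0]-s*p[:,1],T[1]+s*p[:,0]+c*p[:,1],p[:,2]]
def delta(pos,ang,pos0=None,R0=None):
    """shift/turn in tool axes; ang = world angle (rad) of tool y, tool down"""
    s=manip.get_state(); p0=s["position"] if pos0 is None else pos0; r0=q2R(s["ee_rot"]) if R0 is None else R0
    rt=down(ang)
    return np.r_[r0.inv().apply(pos-p0)*1000,np.degrees((r0.inv()*rt).as_rotvec())].round(1)
def down(ang):
    y=np.array([np.cos(ang),np.sin(ang),0]); z=np.array([0,0,-1.])
    return R.from_matrix(np.c_[np.cross(y,z),y,z])
E
python3 - <<'E'
from h import *
c=eyes.camera_info("top")
full=lambda u:(np.array(u)+.5)/4.8-.5+[290,125]
P=np.array([[-3,136,71.5],[124,-64,84],[124,-88,84],[36,-64,84],[36,-88,84],[-118,92,33],[-118,38,33]],float)
U=full([[66,396],[310,60],[347,46],[368,196],[403,181],[208,553],[298,517]])
f=least_squares(lambda T:(proj(tw(P,T),c)-U).ravel(),[.35,.13,.35],x_scale=[.1,.1,1],loss='soft_l1')
T=f.x; print(T,np.degrees(T[2])); print((proj(tw(P,T),c)-U).round(1))
V=full([[201,403],[216,432],[230,458]])
g=least_squares(lambda k:(proj(tw([[k[0]+d,k[1],60] for d in (k[2],0,-k[2])],T),c)-V).ravel(),[-50,65,20]);print(g.x)
np.save("T.npy",T)
print("knob",tw([-3,136,71.5],T),"d",delta(tw([-3,136,150],T)[0],T[2]),delta(tw([-3,136,45],T)[0],T[2]))
E
```

```text
[0.53443461 0.08998759 0.39442052] 22.598631319587845
[[-0.4 -0.5]
 [-0.3 -0.8]
 [ 0.  -1. ]
 [-0.2  0.3]
 [ 0.7  0.2]
 [ 0.5  0.7]
 [-0.2  1. ]]
[-53.59661194  63.70451314  17.63230163]
knob [[0.47940379 0.21439261 0.0715    ]] d [-3.781e+02 -2.098e+02  8.080e+01 -1.000e-01  0.000e+00  4.750e+01] [-3.781e+02 -2.096e+02  1.858e+02 -1.000e-01  0.000e+00  4.750e+01]
```

Emit:
{"fn": "servo_tool", "kwargs": {
  "series": "-0.04 -0.022 0 0 0 8; -0.08 -0.044 0 0 0 16; -0.12 -0.066 0 0 0 24; -0.16 -0.088 0 0 0 32; -0.2 -0.11 0 0 0 40",
  "squeeze": 40
}}

```text
invalid input
```

Emit:
{"fn": "servo_tool", "kwargs": {
  "series": "-0.04 -0.022 0 0 0 8 0; -0.08 -0.044 0 0 0 16 0; -0.12 -0.066 0 0 0 24 0; -0.16 -0.088 0 0 0 32 0; -0.2 -0.11 0 0 0 40 0",
  "squeeze": 40
}}

```text
clock: 0.6
position: [0.3468, 0.3678, 0.231]
ee_rot: [-0.0, 0.501, 0.865, -0.0]
contact_force: [0.3, 1.0, -0.8]
width: 0.0853
gripper_force: 0.0
```

Run:
```python
from h import *
T=np.load("T.npy");s=manip.get_state();print(s["position"],s["clock"])
print(delta(tw([-3,136,150],T)[0],T[2]))
```

```text
[0.34678992 0.36776854 0.23099389] 0.6
[-199.    38.8   81.    -0.     0.     7.2]
```

Emit:
{"fn": "servo_tool", "kwargs": {
  "series": "-0.04 0.008 0 0 0 7.2 0; -0.08 0.016 0.01 0 0 7.2 0; -0.12 0.024 0.03 0 0 7.2 0; -0.16 0.031 0.055 0 0 7.2 0; -0.199 0.039 0.081 0 0 7.2 0"
}}

```text
clock: 1.1
position: [0.4807, 0.2153, 0.1496]
ee_rot: [0.0, 0.553, 0.833, 0.0]
contact_force: [0.6, 0.8, -0.4]
width: 0.0858
gripper_force: 0.0
```

Emit:
{"fn": "servo_tool", "kwargs": {
  "series": "0 0 0 0 0 0 0"
}}

```text
clock: 1.2
position: [0.4805, 0.2127, 0.1466]
ee_rot: [-0.001, 0.554, 0.832, -0.003]
contact_force: [-0.9, 0.3, -0.0]
width: 0.0854
gripper_force: 0.0
```

Run:
```python
from h import *
T=np.load("T.npy");s=manip.get_state();print(s["position"],s["clock"])
print(delta(tw([-3,136,45],T)[0],T[2]))
for n in("scene","top"):
    im=eyes.get_image(n)[:,:,::-1].copy(); cv2.imwrite(f"pics/{n}1.png",im)
    print(proj(tw([[-3,136,71.5],[80,-76,84],[-53,65,60]],T),eyes.camera_info(n)))
im=cv2.imread("pics/scene1.png")[130:290,270:480]
cv2.imwrite("pics/crop2.png",cv2.convertScaleAbs(cv2.resize(im,None,fx=3.7,fy=3.7,interpolation=cv2.INTER_CUBIC),alpha=1.4))
```

```text
[0.48045666 0.21267791 0.14660365] 1.2
[ 2.100e+00  3.000e-01  1.016e+02 -4.000e-01  1.000e-01  1.000e-01]
[[320.45652167 207.71227599]
 [315.52157659 163.54879833]
 [344.59853398 199.70432587]]
[[302.95688693 206.56124241]
 [364.00649582 149.38182797]
 [334.01130654 214.3616172 ]]
```

View pics/crop2.png

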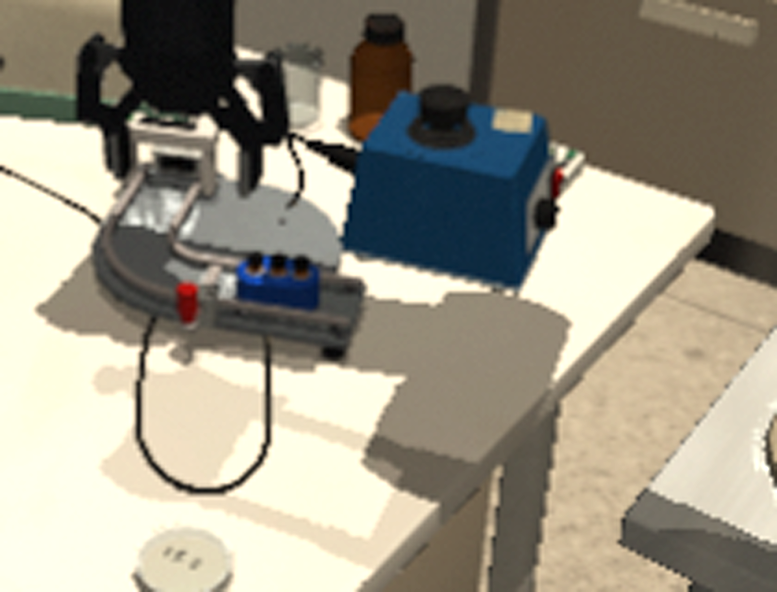

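The scene crop shows the knob top at full-image (320.6,207.6), against a prediction of (320.5,207.7). The bridge and carrier also agree with the fit. Descending on the knob.

Emit:
{"fn": "servo_tool", "kwargs": {
  "series": "0 0 0.035 0 0 0 0; 0 0 0.07 0 0 0 0; 0 0 0.09 0 0 0 0; 0 0 0.103 0 0 0 0; 0 0 0.103 0 0 0 0"
}}

```text
clock: 1.8
position: [0.478, 0.2179, 0.0465]
ee_rot: [-0.001, 0.552, 0.834, -0.001]
contact_force: [0.8, 0.4, -0.1]
width: 0.0853
gripper_force: 0.0
```

Emit:
{"fn": "servo_tool", "kwargs": {
  "series": "0 0 0 0 0 0 0.5; 0 0 0 0 0 0 1; 0 0 0 0 0 0 1; 0 0 0 0 0 0 1; 0 0 0 0 0 0 1"
}}

```text
clock: 2.3
position: [0.4785, 0.2164, 0.0478]
ee_rot: [-0.001, 0.552, 0.834, -0.001]
contact_force: [-0.3, -0.2, 12.2]
width: 0.0147
gripper_force: 38.7
```

Emit:
{"fn": "servo_tool", "kwargs": {
  "series": "0 0 0 0 0 0 1; 0 0 0 0 0 0 1; 0 0 0 0 0 0 1"
}}

```text
clock: 2.6
position: [0.4786, 0.2164, 0.048]
ee_rot: [-0.001, 0.552, 0.834, -0.001]
contact_force: [-3.0, -0.9, 6.2]
width: 0.0146
gripper_force: 39.0
```

Run:
```python
from h import *
T=np.load("T.npy")
print(delta(tw([-3,136,46],T)[0],T[2]),delta(tw([-3,177,46],T)[0],T[2]))
```

```text
[-2.2 -0.1  2.  -0.1 -0.   0.3] [38.8  0.2  2.  -0.1 -0.   0.3]
```

Emit:
{"fn": "servo_tool", "kwargs": {
  "series": "0.01 0 0 0 0 0 1; 0.02 0 0 0 0 0 1; 0.03 0 0 0 0 0 1; 0.037 0 0 0 0 0 1; 0.04 0 0 0 0 0 1"
}}

```text
clock: 3.1
position: [0.4632, 0.2531, 0.048]
ee_rot: [-0.0, 0.552, 0.834, -0.001]
contact_force: [0.4, -8.8, 5.5]
width: 0.0141
gripper_force: 38.9
```

Emit:
{"fn": "servo_tool", "kwargs": {
  "series": "0.001 0 0 0 0 0 1; 0.001 0 0 0 0 0 1; 0.001 0 0 0 0 0 1"
}}

```text
clock: 3.4
position: [0.4632, 0.2531, 0.048]
ee_rot: [0.0, 0.552, 0.834, -0.001]
contact_force: [-1.1, -5.3, 6.0]
width: 0.0144
gripper_force: 39.0
```

Emit:
{"fn": "servo_tool", "kwargs": {
  "series": "0 0 0 0 0 0 0.5; 0 0 0 0 0 0 0; 0 0 0 0 0 0 0; 0 0 0 0 0 0 0; 0 0 -0.04 0 0 0 0"
}}

```text
clock: 3.9
position: [0.4601, 0.2532, 0.0834]
ee_rot: [-0.003, 0.552, 0.834, -0.005]
contact_force: [0.8, 0.4, -0.8]
width: 0.0843
gripper_force: 0.0
```

Emit:
{"fn": "servo_tool", "kwargs": {
  "series": "0 0 -0.04 0 0 0 1; 0 0 -0.07 0 0 0 1; 0 0 -0.07 0 0 0 1; 0 0 -0.07 0 0 0 1; 0 0 -0.07 0 0 0 1"
}}

```text
clock: 4.4
position: [0.4628, 0.2543, 0.1561]
ee_rot: [-0.001, 0.552, 0.834, -0.001]
contact_force: [0.1, -0.0, -0.4]
width: 0.0122
gripper_force: 0.0
```

```bash
cat >> h.py <<'E'
def lane(s):
    """track pose (x,y,heading) at arclength s mm from x=15 on the entry straight"""
    L=65*np.pi/2
    if s<0: return 15+s,65.,0.
    if s<L: a=s/65; return 15+65*np.sin(a),65*np.cos(a),-a
    return 80.,-(s-L),-np.pi/2
E
python3 - <<'E'
from h import *
T=np.load("T.npy")
for n in("scene","top"): cv2.imwrite(f"pics/{n}2.png",eyes.get_image(n)[:,:,::-1])
a=cv2.imread("pics/scene2.png")[130:290,270:430];b=cv2.imread("pics/top2.png")[125:285,290:420]
cv2.imwrite("pics/crop3.png",cv2.convertScaleAbs(cv2.resize(np.hstack([a,b]),None,fx=2.7,fy=2.7,interpolation=cv2.INTER_CUBIC),alpha=1.4))
# behind carrier: tool y along track +y
print(manip.get_state()["position"],delta(tw([-110,65,120],T)[0],T[2]+np.pi/2),delta(tw([-110,65,36],T)[0],T[2]+np.pi/2))
E
```

```text
[0.4628162  0.25421888 0.15577768] [-1.135e+02 -1.075e+02  3.610e+01 -1.000e-01 -1.000e-01 -8.970e+01] [-1.135e+02 -1.073e+02  1.201e+02 -1.000e-01 -1.000e-01 -8.970e+01]
```

View pics/crop3.png

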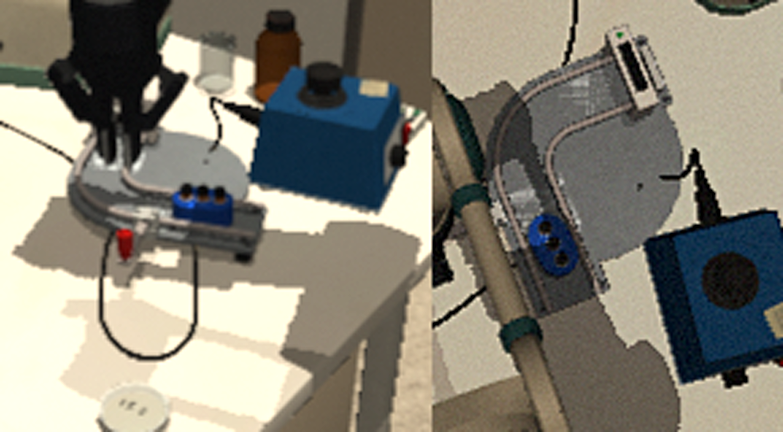

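The stop is out: the knob in the scene crop at (124,240) is clear of the block, and the carrier has not moved. Next, go behind the carrier.

Emit:
{"fn": "servo_tool", "kwargs": {
  "series": "-0.012 -0.011 0 0 0 -8 1; -0.024 -0.022 0 0 0 -16 1; -0.036 -0.033 0 0 0 -24 1; -0.048 -0.044 0 0 0 -32 1; -0.06 -0.055 0 0 0 -40 1"
}}

```text
clock: 5.0
position: [0.4356, 0.1772, 0.1561]
ee_rot: [-0.001, 0.231, 0.973, -0.001]
contact_force: [-1.4, -0.4, -0.4]
width: 0.0001
gripper_force: 0.0
```

Run:
```python
from h import *
T=np.load("T.npy");print(manip.get_state()["qpos"],delta(tw([-110,65,120],T)[0],T[2]+np.pi/2))
```

```text
[ 2.38167803e-01  1.78765587e-01  1.83724416e+00  3.89708663e-05
  1.12807480e+00 -8.66105685e-01] [ -6.6 -74.4  36.2  -0.   -0.1 -49.3]
```

Emit:
{"fn": "servo_tool", "kwargs": {
  "series": "-0.001 -0.015 0.007 0 0 -8.4 1; -0.003 -0.03 0.014 0 0 -16.8 1; -0.004 -0.045 0.021 0 0 -25.2 1; -0.006 -0.06 0.028 0 0 -33.6 1; -0.007 -0.074 0.036 0 0 -42 1"
}}

```text
clock: 5.5
position: [0.4083, 0.1082, 0.1202]
ee_rot: [-0.001, -0.133, 0.991, 0.0]
contact_force: [-0.7, -0.7, 0.1]
width: 0.0003
gripper_force: 0.0
```

Emit:
{"fn": "servo_tool", "kwargs": {
  "series": "0 0 0 0 0 -7.3 1; 0 0 0 0 0 -7.3 1; 0 0 0 0 0 -7.3 1"
}}

```text
clock: 5.8
position: [0.409, 0.1089, 0.1208]
ee_rot: [-0.0, -0.191, 0.982, 0.0]
contact_force: [-0.0, 0.7, 0.4]
width: -0.0004
gripper_force: 0.0
```

Run:
```python
from h import *
T=np.load("T.npy");print(manip.get_state()["qpos"],delta(tw([-110,65,36],T)[0],T[2]+np.pi/2))
```

```text
[ 9.52670747e-02  1.47642172e-01  1.98148147e+00  2.30098212e-04
  1.01333616e+00 -1.86090249e+00] [ 1.4 -0.7 84.8  0.  -0.  -0.5]
```

Emit:
{"fn": "servo_tool", "kwargs": {
  "series": "0.001 -0.001 0.03 0 0 -0.5 1; 0.001 -0.001 0.06 0 0 -0.5 1; 0.001 -0.001 0.078 0 0 -0.5 1; 0.001 -0.001 0.084 0 0 -0.5 1; 0.001 -0.001 0.084 0 0 -0.5 1"
}}

```text
clock: 6.3
position: [0.4082, 0.1077, 0.0367]
ee_rot: [-0.001, -0.197, 0.98, 0.0]
contact_force: [-0.5, 0.6, 0.0]
width: 0.0002
gripper_force: 0.0
```

Run:
```python
from h import *
T=np.load("T.npy");print(manip.get_state()["position"],delta(tw([-110,65,36],T)[0],T[2]+np.pi/2))
# pusher TCP follows the centreline behind the carrier: carrier centre s_c; tool = carrier pose - 44 mm along heading
p=tw([-110,65,36],T)[0]; r=down(T[2]+np.pi/2); s=-125.
tw_=lambda x,y,h:(tw([x,y,36],T)[0],T[2]+np.pi/2+h)
sc=-125+44.
import math
end=65*math.pi/2+62
k=0
while sc<end-1e-6:
    rows=[]
    for i in range(5):
        sc=min(sc+ (14 if sc<-15 or k==0 else 11),end)
        x,y,h=lane(sc); x-=44*np.cos(h); y-=44*np.sin(h)
        q,a=tw_(x,y,h); rows.append(delta(q,a,p,r)); 
    p,r=q,down(a); k+=1
    print(k,"sc",round(sc),"track",round(x),round(y),np.degrees(h).round(),[ (w[0],w[1],w[5]) for w in np.array(rows)[:, :].tolist()])
```

```text
[0.40824123 0.10770845 0.03672649] [ 0.3  0.1  0.7  0.  -0.1  0.1]
1 sc -11 track -40 65 0.0 [(-14.0, 0.0, 0.0), (-28.0, -0.0, 0.0), (-42.0, 0.0, 0.0), (-56.0, 0.0, 0.0), (-70.0, 0.0, 0.0)]
2 sc 44 track 21 78 -39.0 [(-11.0, -0.0, 0.0), (-22.6, 6.5, 9.7), (-35.1, 10.9, 19.4), (-48.2, 13.2, 29.1), (-61.4, 13.2, 38.8)]
3 sc 99 track 78 47 -87.0 [(-11.6, 6.5, 9.7), (-24.1, 10.9, 19.4), (-37.2, 13.2, 29.1), (-50.4, 13.2, 38.8), (-63.5, 11.0, 48.5)]
4 sc 154 track 80 -8 -90.0 [(-11.0, 1.6, 2.7), (-22.0, 1.1, 2.7), (-33.0, 0.6, 2.7), (-44.0, 0.1, 2.7), (-55.0, -0.5, 2.7)]
5 sc 164 track 80 -18 -90.0 [(-10.1, -0.0, 0.0), (-10.1, -0.0, 0.0), (-10.1, -0.0, 0.0), (-10.1, -0.0, 0.0), (-10.1, -0.0, 0.0)]
```

```bash
cat > plan.py <<'E'
from h import *
import sys
T=np.load("T.npy"); off=float(sys.argv[3]) if len(sys.argv)>3 else 31
def tool(sc):
    q=np.array(lane(sc-13)[:2]);f=np.array(lane(sc+13)[:2]);d=(f-q)/np.hypot(*(f-q));t=q-off*d
    return tw([*t,36],T)[0],T[2]+np.pi/2+np.arctan2(d[1],d[0])
def plan(sc,step,n,real=True):
    p,a=tool(sc);r=down(a)
    for k in range(n):
        rows=[]
        for i in range(5):
            sc+=step;q,b=tool(sc);w=delta(q,b,p,r);rows.append("%.4f %.4f %.1f"%(w[0]/1e3,w[1]/1e3,w[5]))
        p,r=q,down(b);print(sc,rows)
plan(float(sys.argv[1]),8,int(sys.argv[2]))
E
python3 plan.py -21 4
```

```text
19.0 ['-0.0080 -0.0000 0.0', '-0.0160 0.0006 1.1', '-0.0241 0.0023 4.3', '-0.0324 0.0053 9.8', '-0.0413 0.0087 16.7']
59.0 ['-0.0082 0.0049 7.1', '-0.0168 0.0088 14.1', '-0.0260 0.0116 21.2', '-0.0353 0.0132 28.2', '-0.0448 0.0137 35.3']
99.0 ['-0.0082 0.0049 7.1', '-0.0168 0.0088 14.1', '-0.0260 0.0116 21.2', '-0.0353 0.0132 28.1', '-0.0443 0.0129 33.6']
139.0 ['-0.0080 0.0026 3.3', '-0.0160 0.0031 4.4', '-0.0240 0.0025 4.4', '-0.0320 0.0019 4.4', '-0.0400 0.0013 4.4']
```

Emit:
{"fn": "servo_tool", "kwargs": {
  "series": "-0.012 0 0 0 0 0 1; -0.024 0 0 0 0 0 1; -0.036 0 0 0 0 0 1; -0.048 0 0 0 0 0 1; -0.06 0 0 0 0 0 1"
}}

```text
clock: 6.8
position: [0.4652, 0.1312, 0.0376]
ee_rot: [0.0, -0.197, 0.98, -0.0]
contact_force: [-1.8, -0.2, 0.3]
width: 0.0
gripper_force: 0.7
```

Run:
```python
from h import *
T=np.load("T.npy");print(manip.get_state()["position"],delta(tw([-50,65,36],T)[0],T[2]+np.pi/2))
for n in("scene","top"): cv2.imwrite(f"pics/{n}3.png",eyes.get_image(n)[:,:,::-1])
a=cv2.imread("pics/scene3.png")[130:290,270:430];b=cv2.imread("pics/top3.png")[125:285,290:420]
cv2.imwrite("pics/crop4.png",cv2.convertScaleAbs(cv2.resize(np.hstack([a,b]),None,fx=2.7,fy=2.7,interpolation=cv2.INTER_CUBIC),alpha=1.4))
```

```text
[0.46518233 0.13123324 0.03762815] [ 1.9  0.3  1.6 -0.   0.   0.1]
```

View pics/crop4.png

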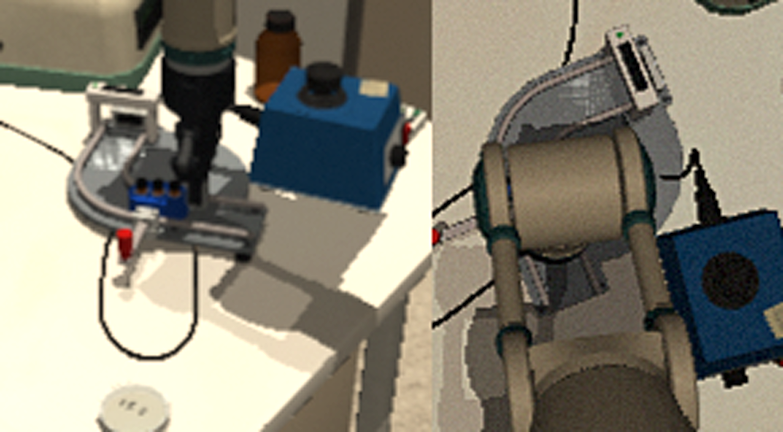

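The scene crop shows the carrier pushed forward past the drawn blade, with the mid vial top at crop (159,184), i.e. full (328.9,198.1). I'll work out its position from that.

Run:
```python
from h import *
T=np.load("T.npy");c=eyes.camera_info("scene")
g=least_squares(lambda k:(proj(tw([[k[0],k[1],60]],T),c)-[328.9,198.1]).ravel(),[-10,65]);print(g.x)
```

```text
[-7.12242032 68.81563743]
```

That agrees with the plan (s ≈ -21), so I'll push into the bend.

Emit:
{"fn": "servo_tool", "kwargs": {
  "series": "-0.008 0 0 0 0 0 1; -0.016 0.0006 0 0 0 1.1 1; -0.0241 0.0023 0 0 0 4.3 1; -0.0324 0.0053 0 0 0 9.8 1; -0.0413 0.0087 0 0 0 16.7 1"
}}

```text
clock: 7.4
position: [0.4985, 0.1548, 0.0371]
ee_rot: [-0.001, -0.05, 0.999, -0.0]
contact_force: [-1.6, 0.4, 0.2]
width: -0.0002
gripper_force: 0.7
```

Emit:
{"fn": "servo_tool", "kwargs": {
  "series": "-0.0041 0.0025 0 0 0 3.5 1; -0.0082 0.0049 0 0 0 7.1 1; -0.0125 0.007 0 0 0 10.6 1; -0.0168 0.0088 0 0 0 14.1 1; -0.0168 0.0088 0 0 0 14.1 1"
}}

```text
clock: 7.9
position: [0.5151, 0.1656, 0.0372]
ee_rot: [0.0, 0.071, 0.998, 0.0]
contact_force: [0.0, -0.3, -0.2]
width: -0.0002
gripper_force: 0.0
```

```bash
python3 - <<'E'
from plan import *
E
python3 - 0 0 <<'E'
from h import *
T=np.load("T.npy")
import sys; sys.argv=['x','35','0']
from plan import tool
p,a=tool(35.);print(delta(p,a))
cv2.imwrite("pics/scene4.png",eyes.get_image("scene")[:,:,::-1])
a=cv2.imread("pics/scene4.png")[130:250,270:430]
cv2.imwrite("pics/crop5.png",cv2.convertScaleAbs(cv2.resize(a,None,fx=4,fy=4,interpolation=cv2.INTER_CUBIC),alpha=1.4))
E
```

```text
[ 1.1 -0.7  1.2  0.   0.   0.2]Traceback (most recent call last):
  File "<stdin>", line 1, in <module>
  File "plan.py", line 14, in <module>
    plan(float(sys.argv[1]),8,int(sys.argv[2]))
               ~~~~~~~~^^^
IndexError: list index out of range
```

View pics/crop5.png

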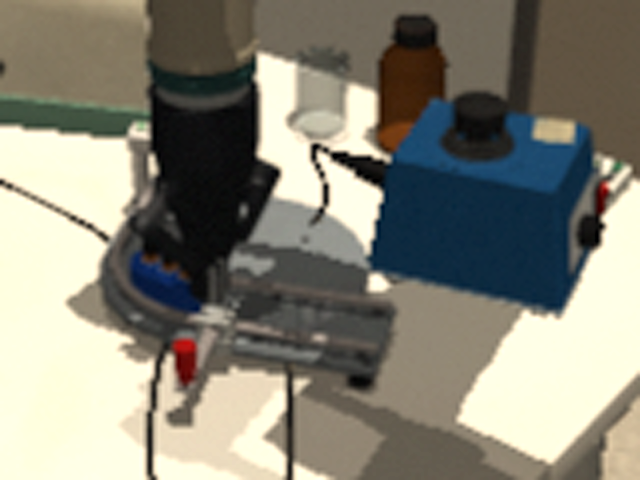

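The carrier (blue, about (165,280)) is turning in the bend with the fingers behind it and low force. Continuing.

Emit:
{"fn": "servo_tool", "kwargs": {
  "series": "-0.0041 0.0025 0 0 0 3.5 1; -0.0082 0.0049 0 0 0 7.1 1; -0.0168 0.0088 0 0 0 14.1 1; -0.026 0.0116 0 0 0 21.2 1; -0.026 0.0116 0 0 0 21.2 1"
}}

```text
clock: 8.45
position: [0.5432, 0.1732, 0.0374]
ee_rot: [0.001, 0.252, 0.968, 0.0]
contact_force: [0.5, 0.4, -0.4]
width: -0.0
gripper_force: 0.0
```

Emit:
{"fn": "servo_tool", "kwargs": {
  "series": "-0.0082 0.0049 0 0 0 7.1 1; -0.0168 0.0088 0 0 0 14.1 1; -0.026 0.0116 0 0 0 21.2 1; -0.0353 0.0132 0 0 0 28.1 1; -0.0443 0.0129 0 0 0 33.6 1"
}}

```text
clock: 8.95
position: [0.5863, 0.1628, 0.0371]
ee_rot: [-0.0, 0.522, 0.853, -0.0]
contact_force: [-0.0, 0.1, -0.4]
width: -0.0001
gripper_force: 0.5
```

Run:
```python
from h import *
T=np.load("T.npy")
import sys; sys.argv=['x','99','0']
from plan import tool
p,a=tool(99.);print(delta(p,a))
for sc in (123,139,155,164): p,a=tool(sc);print(sc,delta(p,a))
for n in("scene","top"): cv2.imwrite(f"pics/{n}5.png",eyes.get_image(n)[:,:,::-1])
a=cv2.imread("pics/scene5.png")[130:290,270:430];b=cv2.imread("pics/top5.png")[125:285,290:420]
cv2.imwrite("pics/crop6.png",cv2.convertScaleAbs(cv2.resize(np.hstack([a,b]),None,fx=2.7,fy=2.7,interpolation=cv2.INTER_CUBIC),alpha=1.4))
```

```text
[-0.4 -0.3  1.1 -0.  -0.   0.1]
123 [-24.4   2.2   1.1  -0.   -0.    4.5]
139 [-40.4   1.    1.1  -0.   -0.    4.5]
155 [-56.3  -0.3   1.1  -0.   -0.    4.5]
164 [-65.3  -1.    1.1  -0.   -0.    4.5]
```

View pics/crop6.png

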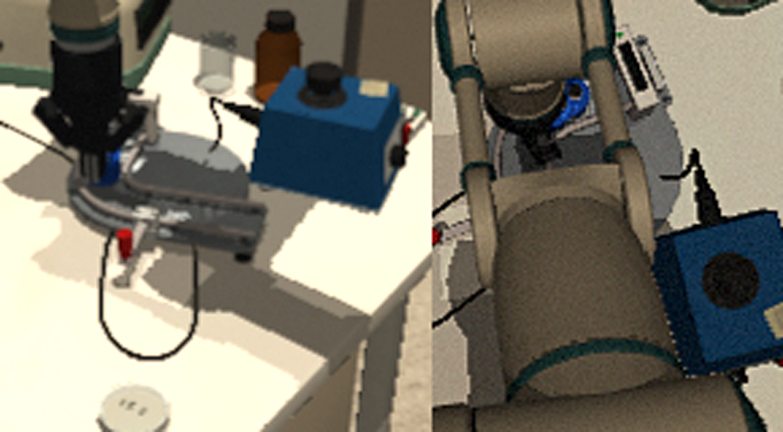

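The carrier is round the bend and heading for the bridge (blue in the top view at (572,100)). Now the exit straight.

Emit:
{"fn": "servo_tool", "kwargs": {
  "series": "-0.008 0.0026 0 0 0 3.3 1; -0.016 0.003 0 0 0 4.4 1; -0.024 0.0025 0 0 0 4.4 1; -0.032 0.0018 0 0 0 4.4 1; -0.04 0.0012 0 0 0 4.4 1"
}}

```text
clock: 9.55
position: [0.606, 0.1269, 0.0373]
ee_rot: [-0.0, 0.553, 0.833, -0.0]
contact_force: [-1.0, 1.1, -0.4]
width: -0.0002
gripper_force: 0.4
```

Emit:
{"fn": "servo_tool", "kwargs": {
  "series": "-0.006 0 0 0 0 0 1; -0.012 0 0 0 0 0 1; -0.016 0 0 0 0 0 1; -0.019 0 0 0 0 0 1; -0.019 0 0 0 0 0 1"
}}

```text
clock: 10.05
position: [0.6137, 0.1096, 0.0374]
ee_rot: [0.0, 0.554, 0.833, 0.0]
contact_force: [0.3, 1.0, -0.0]
width: -0.0001
gripper_force: 0.0
```

Emit:
{"fn": "servo_tool", "kwargs": {
  "series": "-0.001 0 0 0 0 0 1; -0.002 0 0 0 0 0 1; -0.003 0 0 0 0 0 1; -0.003 0 0 0 0 0 1"
}}

```text
clock: 10.45
position: [0.6145, 0.1074, 0.0374]
ee_rot: [-0.0, 0.554, 0.833, 0.0]
contact_force: [0.3, -0.0, 0.8]
width: -0.0001
gripper_force: 0.5
```

Emit:
{"fn": "servo_tool", "kwargs": {
  "series": "-0.001 0 0 0 0 0 1; -0.002 0 0 0 0 0 1; -0.003 0 0 0 0 0 1; -0.003 0 0 0 0 0 1"
}}

```text
clock: 10.85
position: [0.6157, 0.1045, 0.0374]
ee_rot: [-0.0, 0.554, 0.833, 0.0]
contact_force: [-0.8, 1.8, -0.3]
width: 0.0001
gripper_force: 0.7
```

Emit:
{"fn": "servo_tool", "kwargs": {
  "series": "-0.001 0 0 0 0 0 1; -0.002 0 0 0 0 0 1; -0.002 0 0 0 0 0 1"
}}

```text
clock: 11.15
position: [0.6157, 0.1043, 0.0374]
ee_rot: [-0.001, 0.554, 0.832, 0.001]
contact_force: [-1.9, 5.6, 1.7]
width: -0.0001
gripper_force: 3.2
```

Run:
```python
from h import *
T=np.load("T.npy");p=manip.get_state()["position"];c,s=np.cos(T[2]),np.sin(T[2]);d=p[:2]-T[:2]
print(c*d[0]+s*d[1],-s*d[0]+c*d[1])
```

```text
0.0805491291811672 -0.01806738377126941
```

Contact is at y = -18 mm, exactly where expected, with 6 N on the stop. I'll back off and lift.

Emit:
{"fn": "servo_tool", "kwargs": {
  "series": "0.006 0 0 0 0 0 1; 0.015 0 0 0 0 0 1; 0.02 0 -0.03 0 0 0 1; 0.02 0 -0.07 0 0 0 1; 0.02 0 -0.11 0 0 0 1"
}}

```text
clock: 11.65
position: [0.6082, 0.1213, 0.1479]
ee_rot: [-0.0, 0.554, 0.833, -0.001]
contact_force: [1.8, 1.1, 0.2]
width: -0.0002
gripper_force: 0.0
```

Emit:
{"fn": "servo_tool", "kwargs": {
  "series": "0.04 0 -0.01 0 0 0 1; 0.08 0 -0.02 0 0 0 1; 0.12 0 -0.03 0 0 0 1; 0.15 0 -0.03 0 0 0 1; 0.15 0 -0.03 0 0 0 1"
}}

```text
clock: 12.15
position: [0.5491, 0.263, 0.1778]
ee_rot: [-0.0, 0.552, 0.834, 0.001]
contact_force: [0.2, -0.1, -0.1]
width: -0.0001
gripper_force: 0.0
```

Run:
```python
from h import *
T=np.load("T.npy")
for n in("scene","top"): cv2.imwrite(f"pics/{n}6.png",eyes.get_image(n)[:,:,::-1])
a=cv2.imread("pics/scene6.png")[130:260,270:430];b=cv2.imread("pics/top6.png")[125:255,290:420]
print(((proj(tw([[80,-62+17.6,60],[80,-29,46]],T),eyes.camera_info("top"))-[290,125]+[160,0])*2.7).round())
print(((proj(tw([[80,-62+17.6,60],[80,-29,46]],T),eyes.camera_info("scene"))-[270,130])*2.7).round())
cv2.imwrite("pics/crop7.png",cv2.convertScaleAbs(cv2.resize(np.hstack([a,b]),None,fx=2.7,fy=2.7,interpolation=cv2.INTER_CUBIC),alpha=1.4))
```

```text
[[601.  82.]
 [587.  91.]]
[[115. 121.]
 [112. 138.]]
```

View pics/crop7.png

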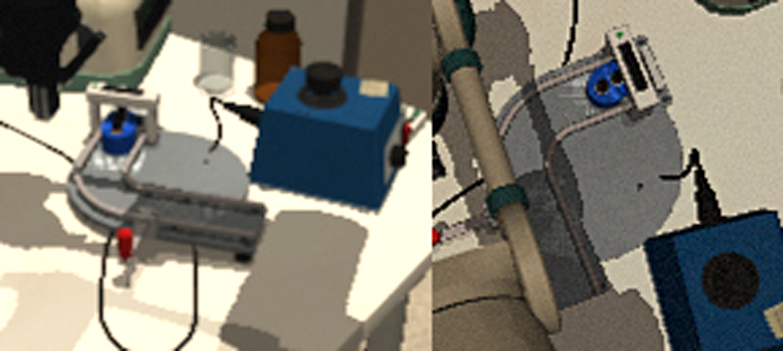

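The carrier is seated under the bridge, with its rear edge at top-crop (586,92) against a predicted (587,91). The stop is still out and the arm is clear. Handing in.

```bash
python3 -c "
from rig import manip
print(manip.sign_off())"
```

```text
the job is handed in; nothing more can be done
None
```

The lane stop is fully out, the blue carrier is against the end stop under the bridge, the arm is clear, and the job was handed in at about 12 s; the sign-off gave no verdict.

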